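# Feed a test coupon under the cutter guard with the push stick

## Task

Load the coupon cutter: bring the long grey coupon on its bed square against the fence and, pushing from behind with the wooden push stick, feed it under the guard and past the sprung hold-down roller until it is pressed firmly home against the stop of the back gauge, without shoving the gauge out of its setting. Keep the fingers off the coupon once it is under the guard, leave it there seated flush against fence and stop, put the stick back down on the bench clear of the machine, and leave everything else alone.

Things in the scene. Friction and masses are not known exactly. Their poses are not given: they have to be found in the camera images.
- cutter: Coupon cutter, fixed to the bench: beige housing 180 x 440 mm under an aluminium bed plate, its surface 70 mm over the bench (x -50 to 130, y -190 to 250 mm in this frame). Frame: +y is the feed direction, x = 0 the fence's working face, y = 0 the plane of the guard's mouth, z = 0 the bench. The beige head with the motor spans the bed at y 112 to 146 mm, 156 mm over the bed.
- fence (a point): Infeed end of the fence's working face, at bed level; cutter's axes. The fence is an aluminium bar 15 mm high and 340 mm long running from here along +y through the guard (x -15 to 0 mm in the cutter's frame); the coupon runs along its +x side. The open infeed bed lies between here and the mouth, 190 mm further on.
- mouth (a point): Middle of the mouth of the guard, at bed level; cutter's axes. The guard is a clear-topped tunnel starting here and running 112 mm along +y up to the head. The opening is 22 mm high over the bed, 100 mm wide from the fence outward; the guard's top is 38 mm over the bed.
- roller_low (a point): Lowest point of the sprung rubber hold-down roller under the head, 122 mm past the mouth and 9 mm over the bed; cutter's axes. The 12 mm coupon must lift it 3 mm: that resists the feed with a bump of 5 to 8 N between about 114 and 124 mm past the mouth; after it the coupon drags with 2 to 5 N.
- gauge: Back gauge behind the head: steel bar 76 mm wide, 28 mm high across the bed between two black star knobs, 160 to 182 mm past the mouth. Origin in the middle of the bar's front face, bed level; cutter's axes. A screw-set flat stop, 36 mm wide, stands out of that face towards the coupon by 4 to 24 mm, set anew each time, not measured. The gauge slides back if pushed with over about 16 N.
- coupon: The coupon: plain grey plastic bar 40 (x) x 120 (y) x 12 mm (z), about 80 g, loose and askew on the infeed bed before the guard, clear of the fence and wholly within 85 mm of it. Origin at the centre of its underside, y along its length towards the guard.
- coupon_mid (a point): Centre of the coupon (same axes).
- coupon_front (a point): Middle of the coupon's leading end face, 60 mm ahead of its centre along y, half-way up; same axes.
- stick: Push stick of pale wood, about 110 g, standing on the bench: a straight blade 24 mm wide and 17 mm high with an upright slab handle near its rear. Origin on its underside below the handle's centre, +y towards its tip, z up. The blade runs from y = -30 to 160 mm.
- stick_grip (a point): Middle of the stick's handle, 55 mm over its underside; stick's axes. The handle is 20 mm thick (x), 40 mm long (y) and reaches from 17 to 85 mm over the underside.
- stick_tip (a point): Middle of the stick's square pushing face, 160 mm ahead of the handle's centre, 8.5 mm over the underside; stick's axes. Above this face (14 to 17 mm over the underside) a thin lip reaches 10 mm further forward, to lap over the work's top edge.
- caliper: Bystander: a steel slide caliper, 200 mm, on the bench; origin at its underside. To be left alone.
- spare_coupon: Bystander: a shorter plastic coupon, 40 x 80 x 12 mm, not for this job, on the bench; origin at its underside. To be left alone.
- square: Bystander: a steel try square, on the bench; origin at its underside. To be left alone.
- weight: Bystander: a small brass weight with a knob, on the bench; origin at its underside. To be left alone.
- knob_spare: Bystander: a loose black star knob, on the bench; origin at its underside. To be left alone.
- parts_tray: Bystander: a grey two-part tray, on the bench; origin at its underside. To be left alone.
- driver: Bystander: a screwdriver, on the bench; origin at its underside. To be left alone.
- loupe: Bystander: a black eye loupe, on the bench; origin at its underside. To be left alone.
Not all that is in view belongs to the job. What is shaped like the coupon but pink or purple is not meant.

How it is judged:
By the outcome, as a careful person would: the job done as asked, in the order asked, and still so for the second after the job is handed in, with the robot touching nothing.
It also fails if it takes over 67 s, if anything falls off the work surface, if the arm or the gripper's body presses on something with over 40 N, if the wrist force passes 120 N, or if a joint passes its speed limit or range.

## Robot

A 6-joint arm with a two-finger parallel gripper is mounted at the origin on the work surface. World frame = base frame: x ahead of the robot, y to its left, z up, the work surface at z = 0. Lengths are in m, angles in degrees, forces in N, time in s.
With the tool pointing down it reaches from about 0.4 to 0.825 m from the base axis. Payload 7 kg.
Tool frame: the origin (TCP) lies midway between the tips of the shut fingers; the grasp point (between the pads) lies 19 mm behind it; z points along the fingers, y is the direction in which the jaws open and shut (so a half turn about z gives the same grasp; the last joint's range is limited). The gripper opens to 88 mm and grips with 3 to 60 N. Pads are 19 mm wide; open, the fingers measure 130 mm over their backs; the gripper's body (78 mm by 193 mm) begins 47 mm behind the grasp point.
Start: joints at [88.7, 20.546, 0.682, 0, -70.136, -16.507], TCP at [0.206, 0.643, 0.227] pointing down, gripper open.
Joint ranges: [-176.03, 176.03], [-82.01, 121.73], [-58.28, 71.71], [-173.87, 95.51], [-174.79, -0.11], [-173.66, 173.66]. Speed limits (degrees/s): [136.94, 136.94, 172.46, 180, 180, 180].

## Interface

Orientations are given as a 3x3 rotation matrix whose columns are the frame's x, y, z axes.
In Python, from rig import robot gives the robot as it stands. Calls block until the motion is done:
- robot.goto(position, orientation): joint-space move of the TCP to a pose.
- robot.servo_line(position, ori=None, speed=0.15): straight line of the TCP; ori=None keeps the orientation; speed is the mean speed in m/s.
- robot.movej(angles): joint-space move.
- robot.move_gripper(opening): opening from 0.0 (shut) to 1.0 (fully open); the grip force is fixed at half the most; returns when the fingers have stopped.
- robot.dwell(seconds).
- robot.ik(position, orientation): joint angles nearest the present ones, or None.
- robot.grab_frame(name): name is "scene" or "top"; returns (picture, depth): 384x512x3 uint8, red, green, blue; 384x512 float32, m along the optical axis (not along the pixel's ray), 0 where there is no reading.
- robot.camera_info(name): a dict with "vfov" (degrees; the focal length in pixels is half the picture's height over the tangent of half this angle, whatever the lens; pixels are square), "cx", "cy" (the principal point, pixels), "view" (4x4, takes a point from world to camera coordinates). Camera axes: x right, y down, z forward; pixel columns grow to the right and rows downward; lengths in m; the calibration is good to about 2 mm. A picture is of the moment at which its call begins. camera_info takes no time and is no camera call.
A pose or a line that the arm cannot do raises robot.Unreachable and nothing moves.
- robot.job_done(): hands the job in, once; it reports no verdict.
Readings, each from a call of its own:
- robot.read_t(): time.
- robot.read_qpos(): joint angles.
- robot.read_qvel(): joint speeds.
- robot.read_effort(): joint torques, N m.
- robot.read_position(): TCP position.
- robot.read_tcp_rot(): TCP orientation.
- robot.read_force(): force on the tool from outside, world axes, zero at the start.
- robot.read_ft_torque(): the same for the moment, N m.
- robot.read_grip_width(): opening from 0.0 (shut) to 1.0 (fully open).
Only numpy, scipy, OpenCV 4.12 (cv2) and the standard library are available. Lean on these libraries where they do the work, as an engineer would, in place of code of your own. Each camera call takes 0.05 s, during which the arm holds its last target.

## Working session

There is one attempt and no reset: what is moved stays moved. The work goes in short steps, each a Python script; the robot and the scene stay as the last script left them, time stands still between calls to the robot, and variables do not carry over. Pictures are saved under pics/ and viewed, and the job is handed in when it is done.

```bash
ls; mkdir -p pics; python3 - <<'E'
from rig import robot
import cv2, numpy as np
for n in ("scene","top"):
    p,d=robot.grab_frame(n)
    cv2.imwrite(f"pics/{n}0.png",p[:,:,::-1]); np.savez(f"{n}0.npz",p=p,d=d)
    c=robot.camera_info(n); print(n,c, (d>0).mean())
print(robot.read_t(),robot.read_position(),robot.read_tcp_rot(),robot.read_force())
E
```

```text
pics
scene {'vfov': 53.94560125768018, 'cx': 257.82795115313536, 'cy': 191.31268123408563, 'view': array([[ 0.83227497,  0.55425951, -0.01071288, -0.36362253],
       [ 0.40768701, -0.62504809, -0.66566222, -0.22171478],
       [-0.37564568,  0.5496465 , -0.74617628,  1.1975069 ],
       [ 0.        ,  0.        ,  0.        ,  1.        ]])} 0.996124267578125
top {'vfov': 57.09354478404643, 'cx': 257.5509269239035, 'cy': 194.4145654877989, 'view': array([[-0.00396855, -0.99962497, -0.02709562, -0.08160035],
       [-0.98244456,  0.00895123, -0.18633993,  0.53457805],
       [ 0.18651258,  0.02588044, -0.98211163,  1.01134641],
       [ 0.        ,  0.        ,  0.        ,  1.        ]])} 0.9958343505859375
0.1 [0.20631094 0.64223797 0.22571194] [[ 9.52068116e-01 -3.05885921e-01 -3.25583602e-04]
 [-3.05886063e-01 -9.52066994e-01 -1.46820481e-03]
 [ 1.39125781e-04  1.49742248e-03 -9.99998869e-01]] [-0.08888113  0.30994657  0.32172704]
```

View pics/scene0.png

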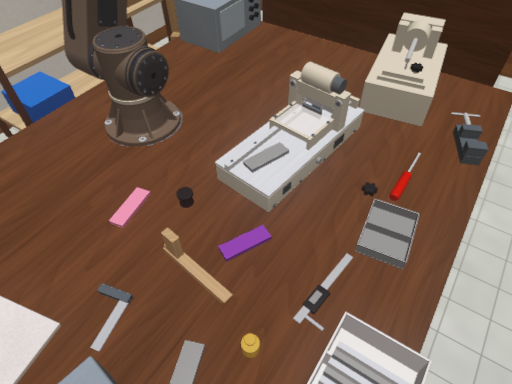

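View pics/top0.png

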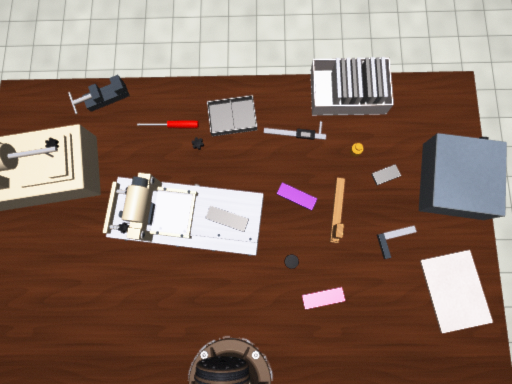

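```bash
python3 - <<'E'
import cv2, numpy as np
p=np.load("top0.npz")["p"][:,:,::-1]
cv2.imwrite("pics/top0c.png",cv2.resize(p[165:265,95:275],None,fx=4.4,fy=4.4,interpolation=cv2.INTER_CUBIC))
p=np.load("scene0.npz")["p"][:,:,::-1]
cv2.imwrite("pics/scene0c.png",cv2.resize(p[55:205,210:370],None,fx=4,fy=4,interpolation=cv2.INTER_CUBIC))
E
```

```text
(no output)
```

View pics/top0c.png

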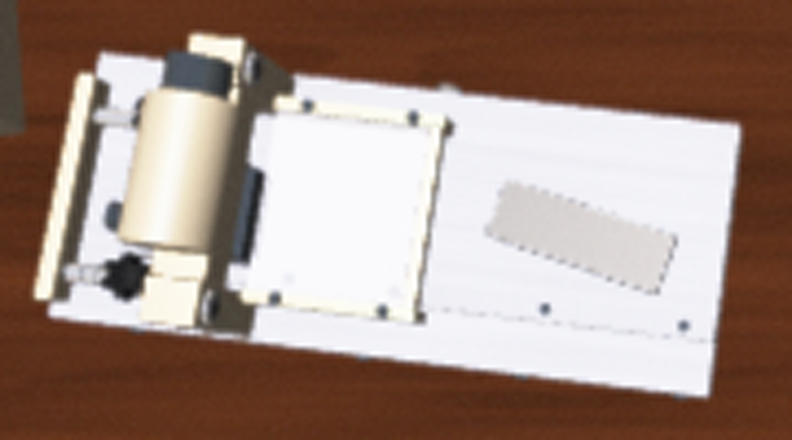

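View pics/scene0c.png

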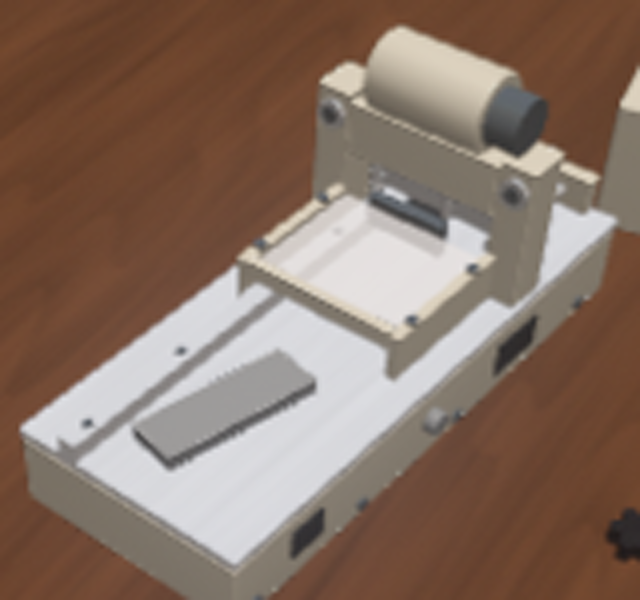

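```bash
cat > h.py <<'E'
import numpy as np, cv2
def cam(info):
    f=192/np.tan(np.radians(info["vfov"]/2)); return f,info["cx"],info["cy"],np.array(info["view"])
def cloud(info,d):
    f,cx,cy,V=cam(info)
    v,u=np.mgrid[0:384,0:512].astype(float)
    P=np.stack([(u-cx)/f*d,(v-cy)/f*d,d],-1)
    R,t=V[:3,:3],V[:3,3]
    return (P-t)@R
def ray(info,uv,z):
    f,cx,cy,V=cam(info); uv=np.atleast_2d(uv).astype(float)
    D=np.stack([(uv[:,0]-cx)/f,(uv[:,1]-cy)/f,np.ones(len(uv))],-1)
    R,t=V[:3,:3],V[:3,3]; C=-R.T@t; D=D@R
    return C+D*((z-C[2])/D[:,2])[:,None]
def proj(info,X):
    f,cx,cy,V=cam(info); X=np.atleast_2d(X); c=X@V[:3,:3].T+V[:3,3]
    return np.stack([f*c[:,0]/c[:,2]+cx,f*c[:,1]/c[:,2]+cy],-1)
E
python3 - <<'E'
from h import *
from rig import robot
for n in("top","scene"):
    i=robot.camera_info(n); z=np.load(n+"0.npz"); W=cloud(i,z["d"]); p=z["p"].astype(int)
    V=i["view"]; print(n,"cam at",-np.array(V)[:3,:3].T@np.array(V)[:3,3])
    # bench height check
    w=W[z["d"]>0]; h,e=np.histogram(w[:,2],bins=np.arange(-.02,.12,.002)); print([(round(a,3),int(b)) for a,b in zip(e,h) if b>150])
    m=(np.abs(W[...,2]-.07)<.008)&(W[...,0]>.25)&(W[...,0]<.65)&(abs(W[...,1])<.45)&(p.min(-1)>120)
    cs,_=cv2.findContours(m.astype(np.uint8),0,2)
    c=max(cs,key=cv2.contourArea); r=cv2.minAreaRect(c.astype(np.float32))
    X=ray(i,c[:,0,:],.0705)
    r=cv2.minAreaRect((X[:,:2]*1000).astype(np.float32)); print(r, cv2.boxPoints(r))
    print(np.median(W[m][:,2]))
E
```

```text
top cam at [ 0.33624063 -0.11252897  1.0906573 ]
[(np.float64(-0.008), 274), (np.float64(-0.006), 3453), (np.float64(-0.004), 17568), (np.float64(-0.002), 38524), (np.float64(-0.0), 36318), (np.float64(0.002), 15485), (np.float64(0.004), 3454), (np.float64(0.006), 801), (np.float64(0.008), 1021), (np.float64(0.01), 2191), (np.float64(0.012), 2633), (np.float64(0.014), 1554), (np.float64(0.016), 677), (np.float64(0.018), 394), (np.float64(0.02), 263), (np.float64(0.022), 240), (np.float64(0.024), 226), (np.float64(0.026), 282), (np.float64(0.028), 311), (np.float64(0.03), 299), (np.float64(0.032), 214), (np.float64(0.034), 163), (np.float64(0.036), 171), (np.float64(0.038), 180), (np.float64(0.04), 160), (np.float64(0.044), 194), (np.float64(0.046), 179), (np.float64(0.048), 210), (np.float64(0.05), 194), (np.float64(0.052), 159), (np.float64(0.054), 179), (np.float64(0.056), 176), (np.float64(0.058), 274), (np.float64(0.06), 208), (np.float64(0.062), 167), (np.float64(0.064), 231), (np.float64(0.066), 828), (np.float64(0.068), 1766), (np.float64(0.07), 1632), (np.float64(0.072), 639)
[... 1868 characters left out ...]
076), 214), (np.float64(0.078), 222), (np.float64(0.08), 407), (np.float64(0.082), 590), (np.float64(0.084), 552), (np.float64(0.086), 345), (np.float64(0.088), 235), (np.float64(0.09), 241), (np.float64(0.092), 244), (np.float64(0.094), 472), (np.float64(0.096), 1126), (np.float64(0.098), 1137), (np.float64(0.1), 1111), (np.float64(0.102), 339), (np.float64(0.104), 263), (np.float64(0.106), 284), (np.float64(0.108), 558), (np.float64(0.11), 974), (np.float64(0.112), 414)]
((472.8072204589844, 126.71302795410156), (445.6129455566406, 184.90907287597656), 83.01988983154297) [[ 353.9614   -83.20657]
 [ 537.5     -105.67761]
 [ 591.6531   336.63263]
 [ 408.11444  359.10367]]
0.07050681397147336
```

```bash
cat >> h.py <<'E'
def edge(info,p,A,B,z,half=10,n=25,trim=.06,ch=2,sign=0):
    """A,B world mm xy; returns fitted endpoints offsets (mm) along left normal of AB, and resid"""
    A=np.array(A,float);B=np.array(B,float);d=(B-A)/np.linalg.norm(B-A);nrm=np.array([-d[1],d[0]])
    s=np.linspace(trim,1-trim,n);o=np.arange(-half,half+.01,.25)
    X=A+s[:,None,None]*(B-A)+o[None,:,None]*nrm
    X3=np.concatenate([X/1000,np.full(X.shape[:2]+(1,),z)],-1).reshape(-1,3)
    uv=proj(info,X3).astype(np.float32).reshape(n,-1,2)
    I=cv2.remap(p.astype(np.float32) if p.ndim==2 else p[...,ch].astype(np.float32),uv[...,0],uv[...,1],cv2.INTER_LINEAR)
    I=cv2.GaussianBlur(I,(0,0),3,borderType=cv2.BORDER_REPLICATE) if False else cv2.GaussianBlur(I,(13,1),2.5)
    g=np.gradient(I,axis=1)
    g=g*sign if sign else abs(g)
    g[:,:6]=0;g[:,-6:]=0
    k=g.argmax(1); off=[]
    for r in range(n):
        a,b=max(k[r]-6,0),k[r]+7; w=np.clip(g[r,a:b],0,None); off.append((w*o[a:b]).sum()/w.sum())
    off=np.array(off)
    med=np.median(off); ok=np.ones(n,bool)
    for _ in range(4):
        c=np.polyfit(s[ok],off[ok],1); r=off-np.polyval(c,s); ok=abs(r)<max(.6,2*np.median(abs(r)))
    return np.polyval(c,0),np.polyval(c,1),np.std(r[ok]),ok.sum()
E
python3 - <<'E'
from h import *
from rig import robot
a=np.radians(-7.0)
ex=np.array([np.cos(a),np.sin(a)]);ey=np.array([-np.sin(a),np.cos(a)])
c0=np.array([537.5,-105.7])*.5+np.array([354,-83.2])*.5  # mid of y=-190 edge at x=40
O=c0-40*ex+190*ey+2*ey; print(O)
w=lambda x,y:O+x*ex+y*ey
for n in("top","scene"):
    i=robot.camera_info(n);p=np.load(n+"0.npz")["p"]
    print(n)
    for nm,A,B,z in(("end",w(-50,-190),w(130,-190),.07),("robside",w(-50,-190),w(-50,250),.07),("farside",w(130,-190),w(130,250),.07),("farsideinf",w(130,-190),w(130,0),.07),("back",w(-50,250),w(130,250),.07),
      ("fence top",w(0,-190),w(0,0),.085),("fence bot",w(0,-190),w(0,0),.07),("guardtop front",w(0,0),w(100,0),.108)):
        print(nm,[round(float(v),2) for v in edge(i,p,A,B,z,half=8)])
E
```

```text
[429.44706787 100.99363485]
top
end [2.18, 1.46, 0.5, 22.0]
robside [2.47, 1.94, 0.62, 25.0]
farside [1.53, -0.26, 0.67, 18.0]
farsideinf [1.06, 0.81, 0.44, 23.0]
back [3.85, 3.13, 0.55, 22.0]
fence top [-5.08, -5.73, 0.49, 17.0]
fence bot [-5.52, -6.04, 0.19, 18.0]
guardtop front [0.76, 2.04, 2.22, 25.0]
scene
end [4.66, 4.52, 0.21, 22.0]
robside [6.21, -4.63, 3.03, 24.0]
farside [2.58, 2.29, 0.27, 18.0]
farsideinf [2.65, 2.4, 0.26, 24.0]
back [4.48, 3.58, 0.92, 16.0]
fence top [2.67, 2.48, 0.27, 19.0]
fence bot [3.32, 3.85, 0.22, 23.0]
guardtop front [4.49, 4.65, 0.26, 23.0]
```

```bash
python3 - <<'E'
from h import *
from rig import robot
a=np.radians(-7.12)
ex=np.array([np.cos(a),np.sin(a)]);ey=np.array([-np.sin(a),np.cos(a)])
O=np.array([429.45,101.0])
O=O-2.0*ex+3.6*ey
np.savez("cut.npz",O=O,ex=ex,ey=ey); print(O)
cu=lambda P:np.stack([(P-O)@ex,(P-O)@ey],-1)
w=lambda x,y:O+x*ex+y*ey
it=robot.camera_info("top");isc=robot.camera_info("scene")
T=np.load("top0.npz");S=np.load("scene0.npz")
for nm,A,B,z in(("end",w(-50,-190),w(130,-190),.07),("robside",w(-50,-190),w(-50,250),.07),("farside",w(130,-190),w(130,250),.07),("farinf",w(130,-190),w(130,0),.07),("fence top",w(0,-190),w(0,0),.085),("fence bot",w(0,-190),w(0,0),.07),("guardtop front",w(0,0),w(100,0),.108)):
    print(nm,[[round(float(v),2) for v in edge(i,D["p"],A,B,z,half=5)] for i,D in((it,T),(isc,S))])
ct=np.array([[505,180],[678,235],[658,293],[487,235]])/4.4+[95,165]
cs=np.array([[283,350],[135,430],[170,462],[316,380]])/4.+[210,55]
for i,D,c in((it,T,ct),(isc,S,cs)):
    X=ray(i,c,.082)[:,:2]*1000
    print(cu(X).round(1), [np.linalg.norm(X[k]-X[k-1]).round(1) for k in range(4)])
    W=cloud(i,D["d"]);m=np.zeros((384,512),np.uint8);cv2.fillPoly(m,[c.astype(np.int32)],1);m=cv2.erode(m,np.ones((3,3)));print("z",np.median(W[m>0][:,2]))
    # refine
    for it2 in range(2):
        off=[edge(i,D["p"],X[k],X[(k+1)%4],.082,half=7,trim=.12) for k in range(4)]
        print([[round(float(v),2) for v in o] for o in off])
        L=[]
        for k in range(4):
            A,B=X[k],X[(k+1)%4];d=(B-A)/np.linalg.norm(B-A);n=np.array([-d[1],d[0]])
            a2,b2=A+off[k][0]*n,B+off[k][1]*n
            L.append(np.cross(np.r_[a2,1],np.r_[b2,1]))
        X=np.array([ (lambda q:q[:2]/q[2])(np.cross(L[k-1],L[k])) for k in range(4)])
    print(cu(X).round(1),"ctr",cu(X.mean(0)).round(1),X.mean(0), [np.linalg.norm(X[k]-X[k-1]).round(1) for k in range(4)])
# stereo height check: corners
E
```

```text
[427.91163483 104.82013515]
end [[-1.68, -1.56, 0.48, 24.0], [0.48, 1.35, 0.24, 20.0]]
robside [[-0.13, 0.1, 0.64, 24.0], [2.47, -1.08, 0.87, 20.0]]
farside [[-0.97, -1.92, 0.75, 23.0], [0.01, 1.17, 0.27, 20.0]]
farinf [[-1.39, -0.95, 0.52, 22.0], [0.32, 0.16, 0.27, 23.0]]
fence top [[-2.54, 0.15, 1.03, 21.0], [-0.11, 0.6, 0.31, 24.0]]
fence bot [[-0.73, -0.93, 2.17, 25.0], [1.64, 1.5, 0.31, 24.0]]
guardtop front [[-0.35, -0.23, 0.56, 25.0], [0.59, 1.4, 0.29, 23.0]]
[[  73.1  -43.2]
 [  50.3 -161.2]
 [  11.2 -153. ]
 [  35.6  -36.7]] [np.float64(38.0), np.float64(120.2), np.float64(39.9), np.float64(118.8)]
z 0.08174361399258996
[[3.96, -0.72, 0.75, 20.0], [-0.07, -0.98, 0.44, 24.0], [2.26, 1.05, 0.34, 22.0], [2.5, 2.4, 1.09, 22.0]]
[[-0.02, 0.04, 0.79, 20.0], [0.33, -0.15, 0.33, 21.0], [0.25, -0.33, 0.29, 19.0], [1.02, -1.46, 1.18, 23.0]]
[[  77.2  -42.9]
 [  49.5 -161.3]
 [   9.  -151.3]
 [  35.7  -33.1]] ctr [ 42.9 -97.2] [458.39151028   3.09878009] [np.float64(42.7), np.float64(121.5), np.float64(41.7), np.float64(121.1)]
[[  41.7  -31.6]
 [  18.  -151.2]
 [  53.6 -158.4]
 [  76.4  -40.9]] [np.float64(35.9), np.float64(122.0), np.float64(36.3), np.float64(119.7)]
z 0.08253129626668397
[[-4.67, -4.94, 0.11, 24.0], [-4.13, -4.44, 0.11, 25.0], [-4.17, -5.02, 0.17, 25.0], [-0.8, 0.54, 0.63, 25.0]]
[[-1.1, -2.39, 0.44, 20.0], [0.17, -0.52, 0.21, 23.0], [0.18, -1.68, 0.27, 22.0], [2.01, -1.22, 0.25, 17.0]]
[[  36.3  -29.5]
 [  10.  -153.6]
 [  56.5 -164. ]
 [  82.7  -43.7]] ctr [ 46.4 -97.7] [461.79727596   2.1104566 ] [np.float64(48.5), np.float64(126.8), np.float64(47.6), np.float64(123.1)]
```

```bash
python3 - <<'E'
import cv2, numpy as np
p=np.load("top0.npz")["p"][:,:,::-1]
a=cv2.resize(p[165:255,300:370],None,fx=6,fy=6,interpolation=cv2.INTER_CUBIC)
p=np.load("scene0.npz")["p"][:,:,::-1]
b=cv2.resize(p[220:310,150:240],None,fx=6,fy=6,interpolation=cv2.INTER_CUBIC)[:,:]
cv2.imwrite("pics/stick0a.png",a);cv2.imwrite("pics/stick0b.png",b)
E
```

```text
(no output)
```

View pics/stick0a.png

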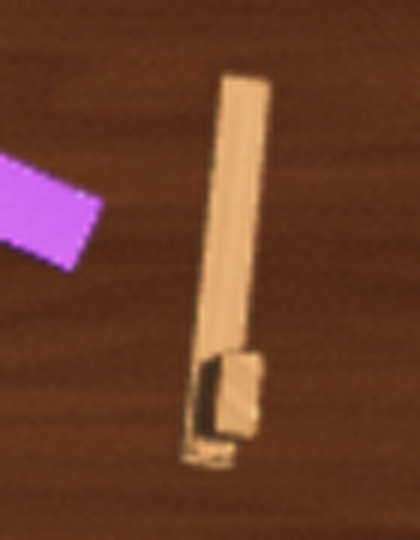

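View pics/stick0b.png

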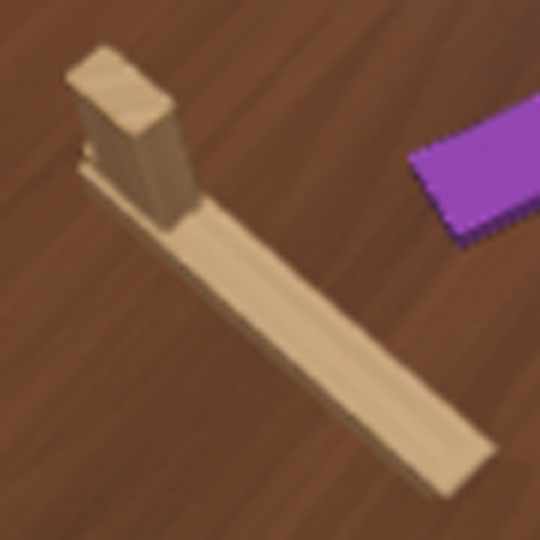

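```bash
python3 - <<'E'
from h import *
from rig import robot
it=robot.camera_info("top");isc=robot.camera_info("scene")
T=np.load("top0.npz");S=np.load("scene0.npz")
def rep(nm,i,c,z,s,o):
    X=ray(i,np.array(c)/s+o,z)[:,:2]*1000; print(nm,X.round(1).tolist(),"mean",X.mean(0).round(1)); return X
rep("blade top",it,[[221,75],[270,80],[235,468],[182,462]],.017,6.,[300,165])
rep("handle top",it,[[218,350],[264,353],[258,438],[216,435]],.085,6.,[300,165])
rep("sc tip",isc,[[497,448],[447,497]],.017,6.,[150,220])
rep("sc handle",isc,[[103,45],[175,103],[135,137],[66,75]],.085,6.,[150,220])
# depth heights
for i,D,c,s,o in((it,T,[[222,358],[258,358],[255,430],[222,430]],6.,[300,165]),(isc,S,[[103,52],[168,103],[135,130],[75,77]],6.,[150,220]),(it,T,[[226,90],[262,90],[245,330],[210,330]],6.,[300,165])):
    m=np.zeros((384,512),np.uint8);cv2.fillPoly(m,[(np.array(c)/s+o).astype(np.int32)],1);W=cloud(i,D["d"])[m>0];print("z",np.median(W[:,2]),W.mean(0))
# brass, square, etc. extents: list of non-bench blobs (z>6mm)
W=cloud(it,T["d"]);m=((W[...,2]>.008)&(T["d"]>0)).astype(np.uint8);m=cv2.morphologyEx(m,cv2.MORPH_OPEN,np.ones((3,3)))
n,l,st,ce=cv2.connectedComponentsWithStats(m)
for k in range(1,n):
    if st[k,4]>25:
        q=W[l==k]; print(ce[k].round(),q[:,:2].min(0).round(3),q[:,:2].max(0).round(3),q[:,2].max().round(3))
E
```

```text
blade top [[591.4, -330.8], [588.5, -355.9], [389.6, -328.6], [392.7, -302.3]] mean [ 490.5 -329.4]
handle top [[441.6, -309.5], [440.0, -331.1], [400.1, -326.3], [401.6, -306.7]] mean [ 420.8 -318.4]
sc tip [[593.5, -328.2], [589.9, -352.1]] mean [ 591.7 -340.2]
sc handle [[406.2, -305.1], [444.9, -310.0], [442.8, -328.4], [404.3, -322.2]] mean [ 424.5 -316.4]
z 0.0852254447689997 [ 0.42344122 -0.31845638  0.08419007]
z 0.08506220182812307 [ 0.42372486 -0.31572792  0.08507061]
z 0.017530984820750137 [ 0.52205625 -0.33347565  0.01747168]
[355.  85.] [ 0.802 -0.501] [ 0.966 -0.26 ] 0.103
[103.  94.] [0.829 0.344] [0.929 0.51 ] 0.064
[232.  99.] [ 0.845 -0.068] [0.864 0.067] 0.036
[182. 124.] [0.762 0.109] [0.79  0.208] 0.029
[ 47. 167.] [0.5   0.414] [0.743 0.721] 0.219
[239. 130.] [ 0.743 -0.074] [0.758 0.023] 0.033
[217. 133.] [0.737 0.028] [0.745 0.064] 0.034
[303. 134.] [ 0.724 -0.253] [ 0.752 -0.208] 0.017
[464. 177.] [ 0.457 -0.804] [ 0.702 -0.575] 0.109
[197. 143.] [0.696 0.093] [0.729 0.126] 0.02
[356. 149.] [ 0.664 -0.41 ] [ 0.698 -0.376] 0.056
[386. 174.] [ 0.573 -0.522] [ 0.631 -0.444] 0.02
[184. 215.] [ 0.355 -0.099] [0.585 0.354] 0.229
[337. 212.] [ 0.392 -0.353] [ 0.59  -0.301] 0.089
[296. 196.] [ 0.497 -0.262] [ 0.574 -0.148] 0.019
[384. 246.] [ 0.345 -0.478] [ 0.416 -0.445] 0.021
[456. 291.] [ 0.136 -0.752] [ 0.367 -0.568] 0.02
[291. 261.] [ 0.317 -0.203] [ 0.354 -0.164] 0.042
[323. 298.] [ 0.202 -0.336] [ 0.259 -0.214] 0.019
[229. 364.] [-0.002 -0.117] [0.116 0.114] 0.264
```

```bash
cat >> h.py <<'E'
def Rt(psi):
    p=np.radians(psi); y=np.array([np.cos(p),np.sin(p),0]); z=np.array([0,0,-1.]); return np.stack([np.cross(y,z),y,z],-1)
CA=-7.12
_a=np.radians(CA); EX=np.array([np.cos(_a),np.sin(_a)]);EY=np.array([-np.sin(_a),np.cos(_a)]);O=np.array([427.9,104.8])
def cw(x,y,z): return np.r_[(O+x*EX+y*EY)/1000,z]
def c2(P): P=np.array(P)[:2]*1000-O; return np.array([P@EX,P@EY]).round(2)
E
python3 - <<'E'
from h import *
from rig import robot
R=robot.read_tcp_rot(); print("psi now",np.degrees(np.arctan2(R[1,1],R[0,1])))
print(robot.ik(robot.read_position()+[0,0,.2],R))
for nm,P,base in(("push0",cw(105,-97,.2),90+CA),("push",cw(50,-97,.074),90+CA),("stick",[.422,-.318,.036],82.1),("feed0",cw(20,-310,.11),CA),("feed1",cw(20,-125,.107),CA)):
    for k in(0,180):
        try:q=robot.ik(np.array(P),Rt(base+k))
        except Exception as e:q=e
        print(nm,base+k,None if q is None else np.round(q,1))
E
```

```text
psi now -107.8114916224819
[ 8.87002088e+01  1.78941902e+01  2.19154408e+01 -1.67846470e-02
 -9.41057739e+01 -1.65128838e+01]
push0 82.88 [  21.1    7.1  -20.9    0.   -62.  -118.3]
push0 262.88 [ 21.1   7.1 -20.9   0.  -62.   61.7]
push 82.88 [  24.6   10.3  -36.6   -0.   -43.1 -121.7]
push 262.88 [ 24.6  10.3 -36.6   0.  -43.1  58.3]
stick 82.1 [-15.7  18.8 -31.1   0.  -40.1 -82.2]
stick 262.1 [-15.7  18.8 -31.1   0.  -40.1  97.8]
feed0 -7.12 None
feed0 172.88 [ -1.9   6.6 -35.    0.  -48.3  -5.2]
feed1 -7.12 [ 23.4   4.4 -38.1   0.  -47.4 149.5]
feed1 172.88 [ 23.4   4.4 -38.1   0.  -47.4 -30.5]
```

```bash
python3 - <<'E'
from h import *
from rig import robot
R=robot.read_tcp_rot();t0=robot.read_t()
robot.servo_line(robot.read_position()+[0,0,.2],speed=.3)
robot.goto(cw(105,-97,.32),Rt(262.88)); print(robot.read_t())
robot.move_gripper(.5); print(robot.read_t(),robot.read_grip_width())
robot.servo_line(cw(105,-97,.074),speed=.2)
print(robot.read_t(),robot.read_position(),c2(robot.read_position()),robot.read_force())
for n in("top","scene"):
    p,d=robot.grab_frame(n); np.savez(n+"1.npz",p=p,d=d); cv2.imwrite(f"pics/{n}1.png",p[:,:,::-1])
p1=np.load("top1.npz")["p"][150:270,95:295,::-1];cv2.imwrite("pics/top1c.png",cv2.resize(p1,None,fx=4,fy=4,interpolation=2))
p1=np.load("scene1.npz")["p"][55:205,200:400,::-1];cv2.imwrite("pics/scene1c.png",cv2.resize(p1,None,fx=4,fy=4,interpolation=2))
E
```

```text
3.4917
4.3917 0.50220111433453
5.775 [ 0.52070435 -0.00428832  0.07483762] [105.61 -96.74] [-0.0571934   0.06330696  0.2833168 ]
```

View pics/scene1c.png

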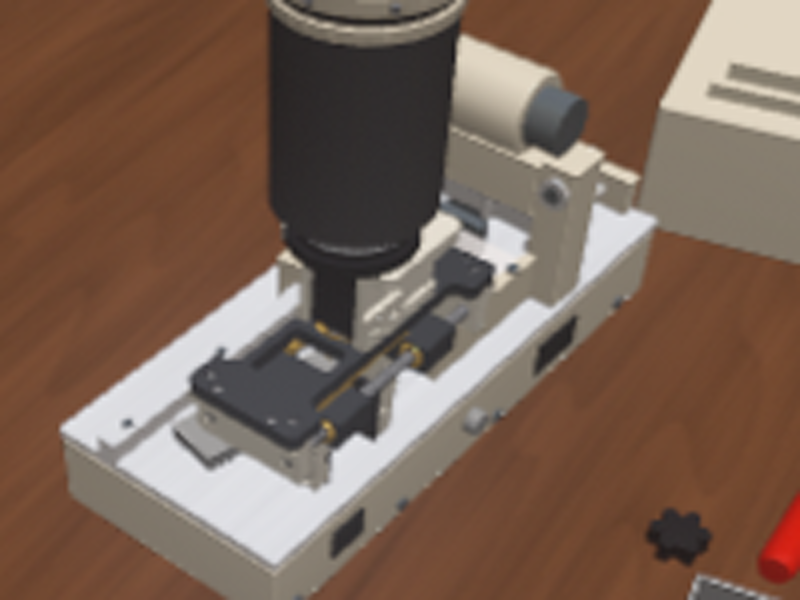

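View pics/top1c.png

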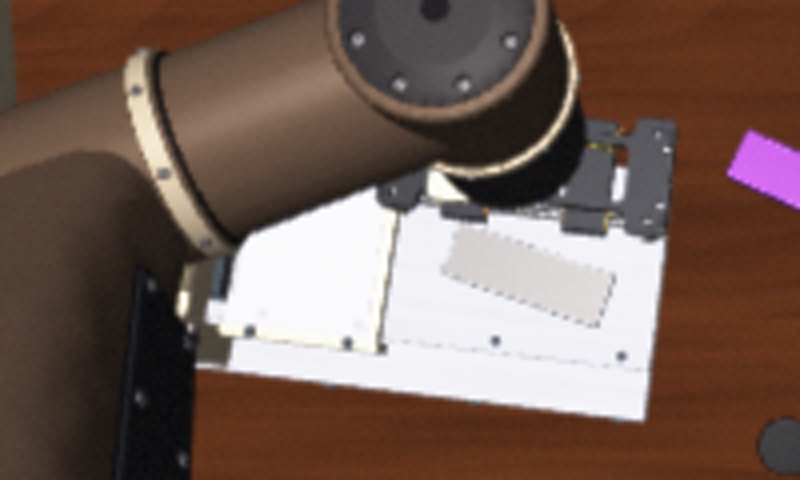

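```bash
python3 - <<'E'
from h import *
from rig import robot
R=Rt(262.88); f0=robot.read_force(); ex=np.r_[EX,0];ey=np.r_[EY,0]
robot.servo_line(cw(56,-97,.074),R,speed=.06)
f=robot.read_force()-f0;print(robot.read_t(),c2(robot.read_position()),(f@ex).round(2),(f@ey).round(2),f[2].round(2))
x=56
while x>44:
    x-=1; robot.servo_line(cw(x,-97,.074),R,speed=.02)
    f=robot.read_force()-f0;print(round(robot.read_t(),2),x,c2(robot.read_position()),(f@ex).round(2),(f@ey).round(2),f[2].round(2))
    if f@ex>7: break
E
```

```text
6.8417 [ 56.29 -96.87] -1.05 -0.9 -0.71
7.09 55 [ 55.1  -97.04] -0.46 -0.08 -0.21
7.34 54 [ 53.99 -97.03] -0.12 0.15 -1.03
7.59 53 [ 52.91 -97.03] -1.0 -0.94 1.08
7.84 52 [ 51.92 -97.  ] -0.02 -0.35 -0.06
8.09 51 [ 51.27 -96.89] 1.8 -1.03 0.11
8.34 50 [ 51.22 -96.77] 4.8 -3.29 -0.03
8.59 49 [ 51.14 -96.69] 7.27 -4.43 0.05
```

```bash
python3 - <<'E'
from h import *
from rig import robot
R=Rt(262.88)
robot.servo_line(cw(62,-97,.076),R,speed=.1)
robot.servo_line(cw(75,-110,.22),R,speed=.25)
robot.goto(np.array([.422,-.318,.2]),Rt(82.1))
print(robot.read_t(),robot.read_qpos().round(1))
for n in("top","scene"):
    p,d=robot.grab_frame(n); np.savez(n+"2.npz",p=p,d=d); cv2.imwrite(f"pics/{n}2.png",p[:,:,::-1])
p1=np.load("top2.npz")["p"][165:265,95:275,::-1];cv2.imwrite("pics/top2c.png",cv2.resize(p1,None,fx=4.4,fy=4.4,interpolation=2))
p1=np.load("scene2.npz")["p"][55:205,210:370,::-1];cv2.imwrite("pics/scene2c.png",cv2.resize(p1,None,fx=4,fy=4,interpolation=2))
E
```

```text
11.75 [-15.7   7.9 -20.   -0.  -62.1 -82.1]
```

View pics/top2c.png

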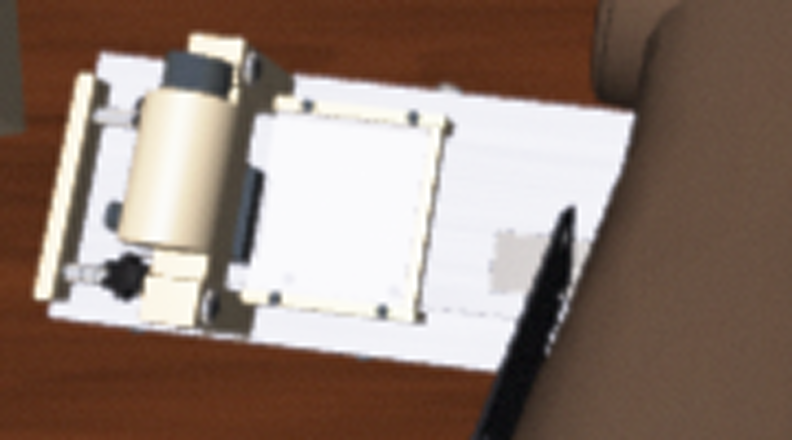

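View pics/scene2c.png

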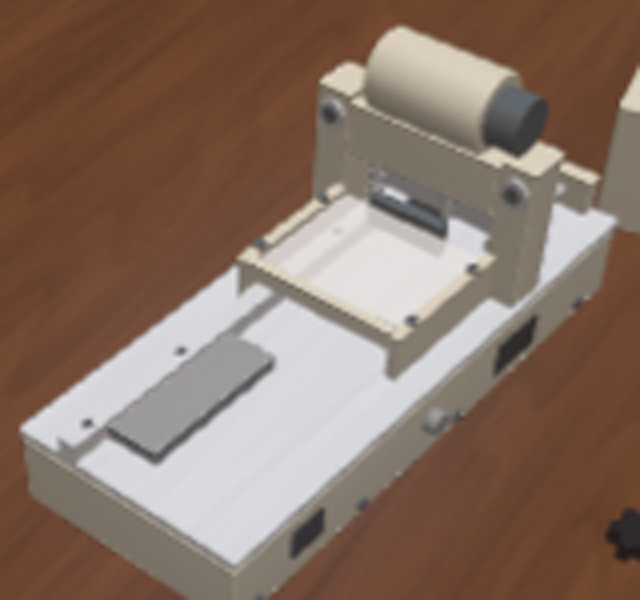

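View pics/scene2.png

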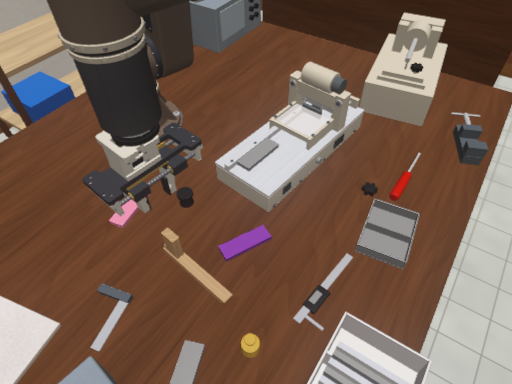

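```bash
python3 - <<'E'
from h import *
from rig import robot
i=robot.camera_info("scene")
D=np.load("scene2.npz")
cs=np.array([[108,433],[157,460],[273,360],[230,335]])/4.+[210,55]
print([c2(x) for x in ray(i,cs,.082)])
robot.servo_line(np.array([.422,-.318,.032]),Rt(82.1),speed=.15)
f0=robot.read_force()
robot.move_gripper(0.0); print(robot.read_grip_width()*88, robot.read_force()-f0)
robot.servo_line(np.array([.422,-.318,.13]),Rt(82.1),speed=.15)
print(robot.read_t(),robot.read_position(),robot.read_force(),robot.read_grip_width()*88)
for n in("top","scene"):
    p,d=robot.grab_frame(n); np.savez(n+"3.npz",p=p,d=d); cv2.imwrite(f"pics/{n}3.png",p[:,:,::-1])
p1=np.load("scene3.npz")["p"][130:280,60:260,::-1];cv2.imwrite("pics/scene3c.png",cv2.resize(p1,None,fx=4,fy=4,interpolation=2))
E
```

```text
[array([   6.82, -164.18]), array([  46.27, -162.2 ]), array([ 42.9 , -43.59]), array([  5.15, -42.46])]
20.139602454736753 [-0.12849711  1.89366972  2.78776017]
14.4417 [ 0.42129871 -0.31765175  0.1290058 ] [-1.58270019 -0.72556098 -2.09093953] 20.18023845156153
```

View pics/scene3c.png

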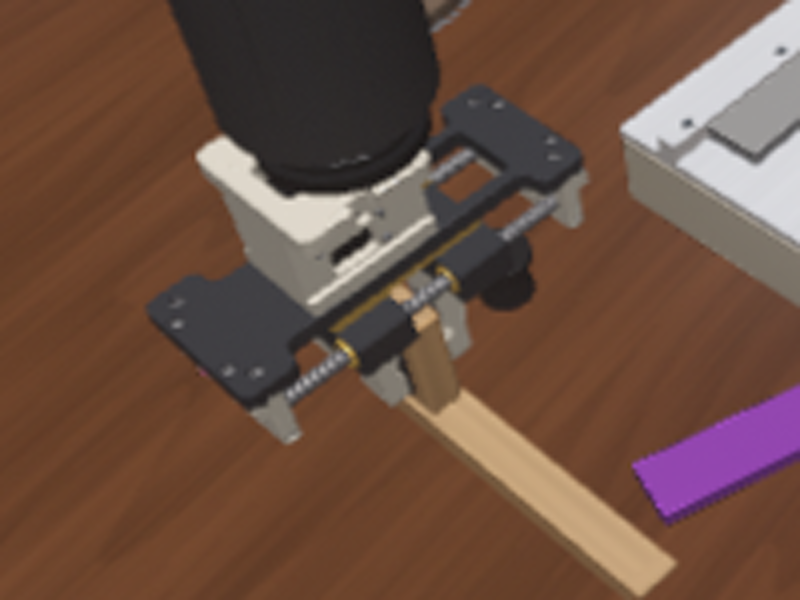

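View pics/top3.png

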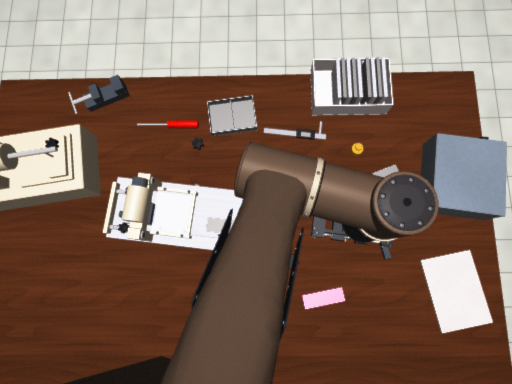

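```bash
python3 - <<'E'
from h import *
from rig import robot
i=robot.camera_info("scene")
uv=np.array([[676-1.5,562-1.5],[638-1.5,597-1.5]])/4+[60,130]
P=robot.read_position(); print(P)
for z in(.1095,.1145): print(z,ray(i,uv,z).mean(0), "expect",P[:2]+.17*np.array([np.cos(np.radians(-7.9)),np.sin(np.radians(-7.9))]))
R=Rt(180+CA)
robot.servo_line(np.array([.422,-.318,.2]),Rt(82.1),speed=.25)
robot.goto(cw(21.7,-345,.2),R)
print(robot.read_t(),c2(robot.read_position()),robot.read_position())
for n in("top","scene"):
    p,d=robot.grab_frame(n); np.savez(n+"4.npz",p=p,d=d); cv2.imwrite(f"pics/{n}4.png",p[:,:,::-1])
E
```

```text
[ 0.4211983  -0.31766187  0.12865089]
0.1095 [ 0.58711645 -0.33846728  0.1095    ] expect [ 0.5895849  -0.34102745]
0.1145 [ 0.58913794 -0.34049693  0.1145    ] expect [ 0.5895849  -0.34102745]
16.2583 [  21.44 -345.06] [ 0.40640312 -0.24025783  0.19937122]
```

View pics/scene4.png

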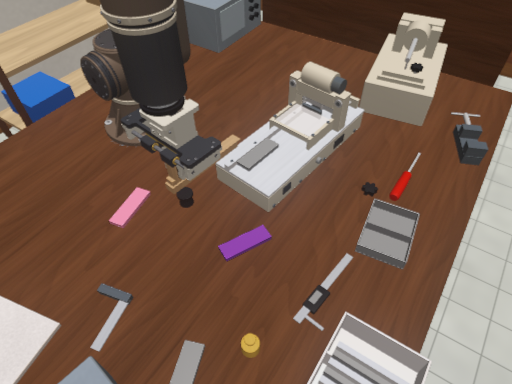

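View pics/top4.png

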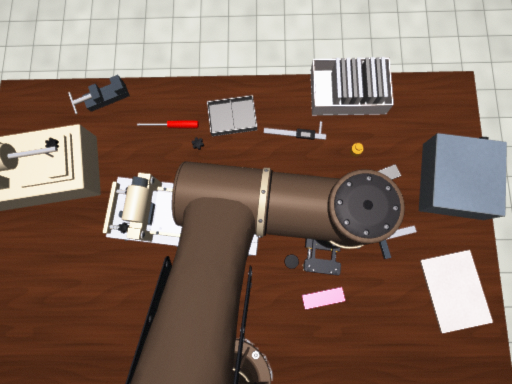

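```bash
python3 - <<'E'
from h import *
from rig import robot
R=Rt(180+CA)
robot.servo_line(cw(21.7,-345,.106),R,speed=.15)
f0=robot.read_force();np.save("f0.npy",f0)
p=robot.read_position();print(robot.read_t(),c2(p),p[2],f0)
z=.106-(p[2]-.1035)
robot.servo_line(cw(21.7,-345,z),R,speed=.02)
p=robot.read_position();f=robot.read_force();print(z,c2(p),p[2],f-f0)
for n in("scene",):
    q,d=robot.grab_frame(n); cv2.imwrite("pics/scene5.png",cv2.resize(q[80:200,170:350,::-1],None,fx=4.4,fy=4.4,interpolation=2))
E
```

```text
17.1333 [  22.3  -345.15] 0.10660479801897388 [ 1.1070016  -0.45119551 -0.67526431]
0.10289520198102611 [  21.87 -345.  ] 0.10327857141896252 [-1.16083417 -0.69956887 -1.30389931]
```

View pics/scene5.png

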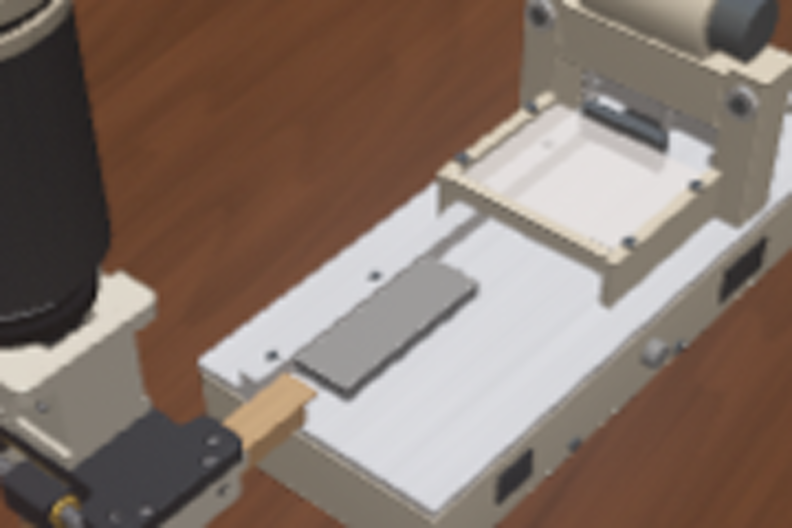

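```bash
cat >> h.py <<'E'
from rig import robot
def st(msg=""):
    f0=np.load("f0.npy"); F=[]
    for _ in range(4): F.append(robot.read_force()-f0); robot.dwell(.02)
    f=np.mean(F,0); p=robot.read_position()
    fx,fy=f[:2]@EX,f[:2]@EY
    print(msg,round(robot.read_t(),2),c2(p),"z",round(p[2]*1000,1),"f",round(fx,2),round(fy,2),round(f[2],2)); return fx,fy,f[2]
E
python3 - <<'E'
from h import *
R=Rt(180+CA); z=.1031
st()
for y in(-330,-318,-300,-270,-240,-210,-190,-180):
    x=21.7-1.0*(y+345)/165
    robot.servo_line(cw(x,y,z),R,speed=.05)
    f=st(str(y))
    if f[1]<-11: print("stop");break
for n in("scene","top"):
    q,d=robot.grab_frame(n); a,b=((80,170) if n=="scene" else (165,95)); cv2.imwrite(f"pics/{n}6.png",cv2.resize(q[a:a+120,b:b+180,::-1],None,fx=4.4,fy=4.4,interpolation=2))
E
```

```text
17.56 [  21.85 -345.01] z 103.2 f -0.83 0.26 -0.63
-330 18.07 [  21.67 -329.82] z 103.2 f -1.1 0.13 -1.2
-318 18.53 [  21.58 -317.87] z 103.1 f -1.35 0.17 -0.65
-300 19.11 [  21.47 -299.86] z 103.1 f -1.42 -0.04 -0.46
-270 19.93 [  21.2  -269.96] z 103.1 f -1.32 0.21 -0.85
-240 20.74 [  21.05 -239.99] z 103.1 f -1.29 0.09 -0.53
-210 21.56 [  20.87 -210.  ] z 103.1 f -1.22 0.12 -0.33
-190 22.18 [  20.74 -189.85] z 103.1 f -1.1 -0.04 -0.35
-180 22.59 [  20.69 -179.85] z 103.1 f -1.02 0.2 -0.1
```

View pics/scene6.png

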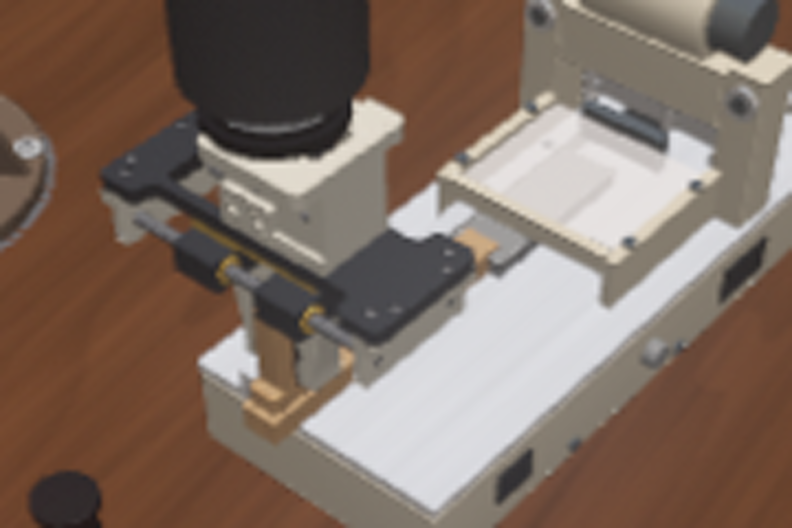

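View pics/top6.png

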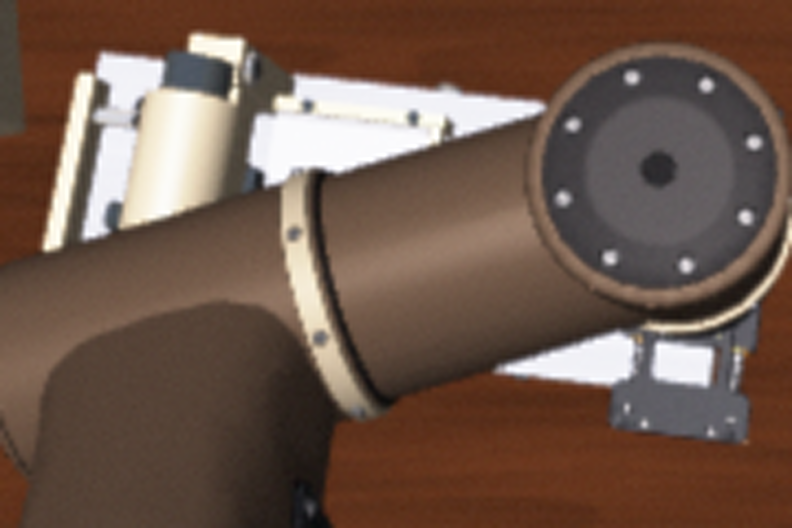

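```bash
cat > feed.py <<'E'
from h import *
R=Rt(180+CA); z=.1031
log=[]; y=-180.; stop=False
while y<-116:
    y+= 2. if y<-150 else 1.
    robot.servo_line(cw(20.7,y,z),R,speed=.03)
    f=st(f"{y:.0f}"); log.append((y,f[1]))
    if f[1]<-10.5: print("limit"); break
E
python3 feed.py
```

```text
-178 23.01 [  20.7  -177.97] z 103.1 f -1.35 0.26 -0.6
-176 23.32 [  20.7  -175.93] z 103.1 f -1.31 0.32 -0.29
-174 23.64 [  20.71 -173.92] z 103.1 f -0.92 0.37 -0.83
-172 23.96 [  20.71 -171.93] z 103.1 f -0.94 -0.03 -0.97
-170 24.27 [  20.73 -169.93] z 103.1 f -1.27 0.01 -1.03
-168 24.59 [  20.7  -167.93] z 103.1 f -1.05 0.57 -0.71
-166 24.91 [  20.73 -165.92] z 103.1 f -1.31 0.24 -0.32
-164 25.23 [  20.73 -163.93] z 103.1 f -1.1 0.14 -0.22
-162 25.54 [  20.49 -162.54] z 103.2 f -1.53 -5.0 1.84
-160 25.86 [  20.44 -160.68] z 103.2 f -0.68 -5.04 1.59
-158 26.18 [  20.51 -158.51] z 103.2 f -1.27 -5.06 1.39
-156 26.49 [  20.6  -156.17] z 103.1 f -1.24 -3.56 0.94
-154 26.81 [  20.69 -153.96] z 103.1 f -1.44 -2.99 0.93
-152 27.12 [  20.7 -151.9] z 103.1 f -1.65 -2.4 0.18
-150 27.44 [  20.68 -149.95] z 103.0 f -1.4 -2.53 0.27
-149 27.76 [  20.66 -149.02] z 103.1 f -1.74 -2.78 0.9
-148 28.07 [  20.69 -147.97] z 103.1 f -1.57 -3.04 0.44
-147 28.39 [  20.7  -146.94] z 103.1 f -1.34 -2.89 0.43
-146 28.71 [  20.74 -145.92] z 103.1 f -1.39 -3.22 0.2
-145 29.02 [  20.71 -144.92] z 103.1 f -1.6 
[... 923 characters left out ...]
27.93] z 103.1 f -1.05 -2.89 0.7
-127 34.73 [  20.7  -126.95] z 103.1 f -1.33 -2.75 0.22
-126 35.04 [  20.7  -125.93] z 103.1 f -1.15 -2.96 0.51
-125 35.36 [  20.71 -124.93] z 103.1 f -1.43 -2.97 0.8
-124 35.67 [  20.74 -123.9 ] z 103.1 f -1.38 -2.49 0.53
-123 35.99 [  20.71 -122.96] z 103.1 f -1.05 -3.08 0.07
-122 36.31 [  20.71 -121.95] z 103.1 f -1.71 -3.31 0.66
-121 36.62 [  20.73 -120.92] z 103.1 f -1.74 -2.93 0.32
-120 36.94 [  20.74 -119.94] z 103.1 f -1.18 -3.01 0.36
-119 37.26 [  20.73 -118.93] z 103.1 f -1.6 -3.0 0.74
-118 37.58 [  20.73 -117.92] z 103.1 f -1.99 -3.1 0.08
-117 37.89 [  20.73 -116.93] z 103.1 f -1.58 -2.88 0.21
-116 38.21 [  20.68 -115.95] z 103.1 f -1.33 -3.48 0.46
```

```bash
python3 - <<'E'
from h import *
for n in("scene","top"):
    q,d=robot.grab_frame(n); np.savez(n+"7.npz",p=q,d=d); a,b=((60,190) if n=="scene" else (165,95)); cv2.imwrite(f"pics/{n}7.png",cv2.resize(q[a:a+130,b:b+180,::-1],None,fx=4.4,fy=4.4,interpolation=2))
print(robot.read_grip_width()*88)
E
```

```text
19.92832381457053
```

View pics/scene7.png

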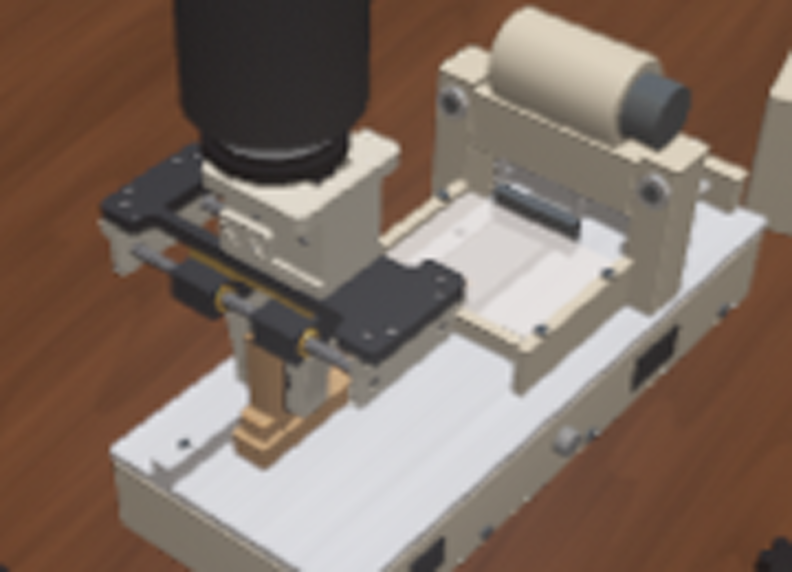

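View pics/top7.png

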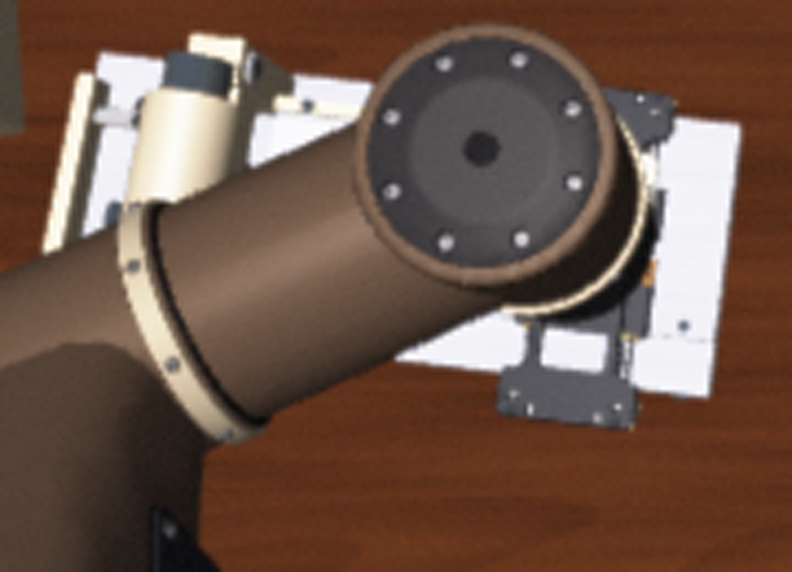

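```bash
python3 - <<'E'
from h import *
for n,(a,b,h,w) in(("scene",(60,260,75,110)),("top",(165,95,90,110))):
  i=robot.camera_info(n)
  for k in("0","7"):
    q=np.load(n+k+".npz")["p"]; s=7
    im=cv2.resize(q[a:a+h,b:b+w,::-1],None,fx=s,fy=s,interpolation=2)
    im=cv2.convertScaleAbs(im,alpha=1.0)
    def P(x,y,z):
        u=proj(i,cw(x,y,z))[0]; return tuple(((u-[b,a])*s+s/2-.5).round().astype(int).tolist())
    if k=="7":
        cs=[P(x,y,.082) for x,y in((1,42),(41,42),(41,162),(1,162))]
        cv2.polylines(im,[np.array(cs)],True,(0,0,255),1)
        for y in(20,30):cv2.line(im,P(1,y,.082),P(41,y,.082),(255,0,0),1)
    for x in (0,50,100): cv2.circle(im,P(x,160,.098),3,(0,200,0),-1); cv2.circle(im,P(x,182,.098),3,(200,0,200),-1)
    cv2.imwrite(f"pics/{n}z{k}.png",im)
E
```

```text
(no output)
```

View pics/scenez7.png

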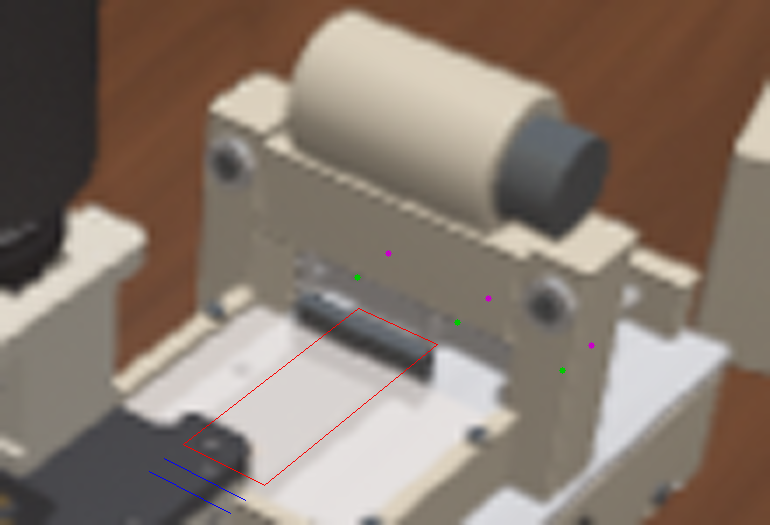

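View pics/topz7.png

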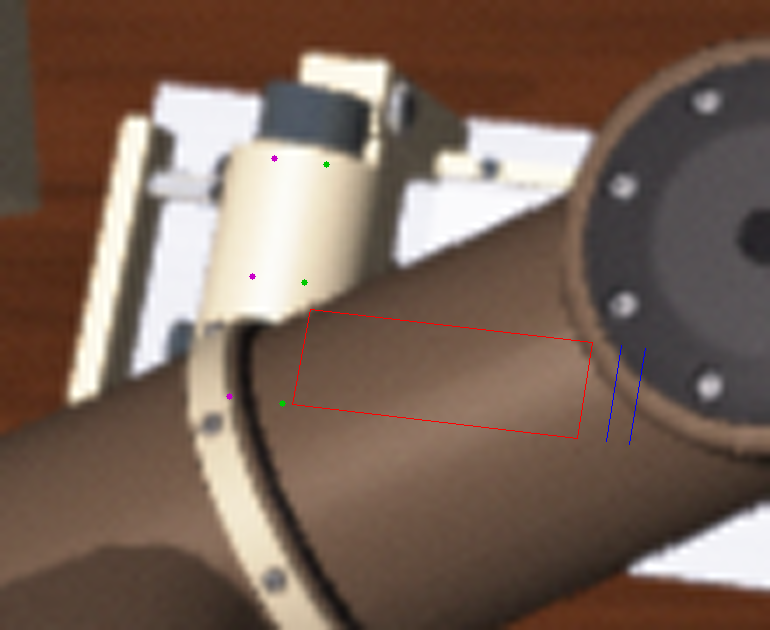

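View pics/topz0.png

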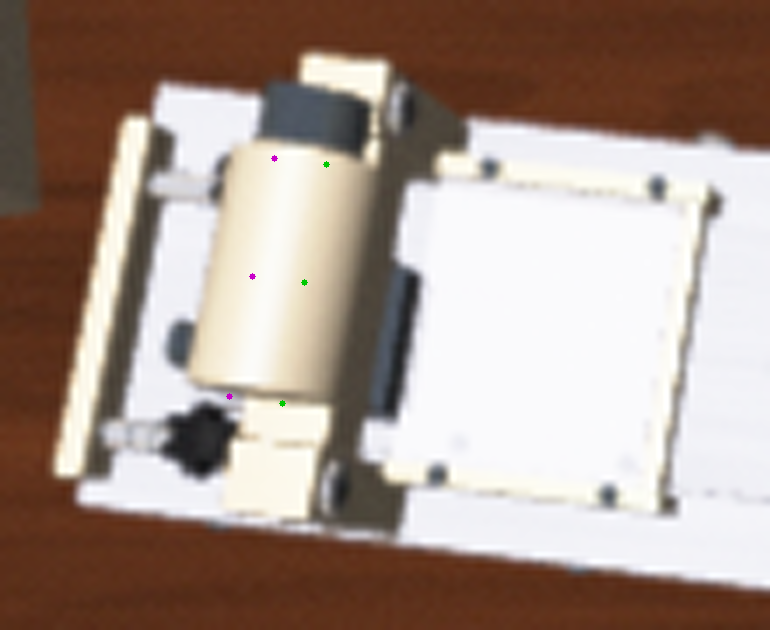

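View pics/scenez0.png

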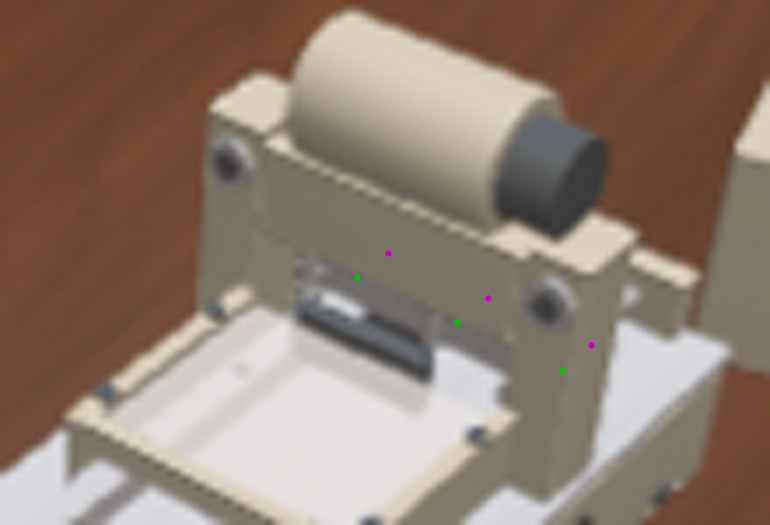

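```bash
python3 - <<'E'
from h import *
i=robot.camera_info("scene")
ims=[]
for k in("0","7"):
    q=np.load("scene"+k+".npz")["p"][92:122,296:340,::-1]
    ims.append(cv2.convertScaleAbs(cv2.resize(q,None,fx=17,fy=13,interpolation=2),alpha=1.5,beta=-60))
cv2.imwrite("pics/cmp.png",cv2.resize(np.vstack(ims)[:,:],(748,600)))
E
```

```text
(no output)
```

View pics/cmp.png

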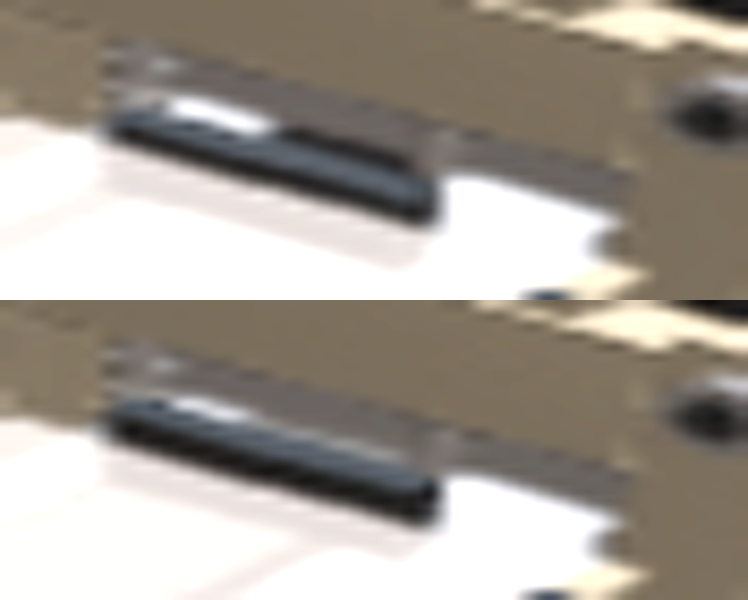

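```bash
sed -i 's/y=-180\./y=-116./; s/y<-116/y<-98/' feed.py; python3 feed.py
```

```text
-115 38.62 [  20.6  -115.26] z 103.1 f -1.41 -5.46 1.15
-114 38.94 [  20.39 -115.14] z 103.2 f -0.83 -10.19 3.44
-113 39.26 [  20.13 -115.03] z 103.4 f 0.29 -16.08 6.03
limit
```

```bash
python3 - <<'E'
from h import *
R=Rt(180+CA); z=.1031
robot.servo_line(cw(20.7,-116,z),R,speed=.02); st("back")
robot.servo_line(cw(20.7,-122,z),R,speed=.03); st("back")
robot.servo_line(cw(21,-235,z+.0005),R,speed=.15); st("back")
q,d=robot.grab_frame("scene"); np.savez("scene8.npz",p=q,d=d)
cv2.imwrite("pics/scene8.png",cv2.resize(q[80:165,240:350,::-1],None,fx=7,fy=7,interpolation=2))
E
```

```text
back 39.62 [  20.99 -115.46] z 103.1 f -0.43 0.49 -0.34
back 40.04 [  20.73 -122.02] z 103.1 f -1.09 0.28 -0.92
back 41.01 [  21.1  -234.49] z 103.6 f -1.28 0.25 -0.47
```

View pics/scene8.png

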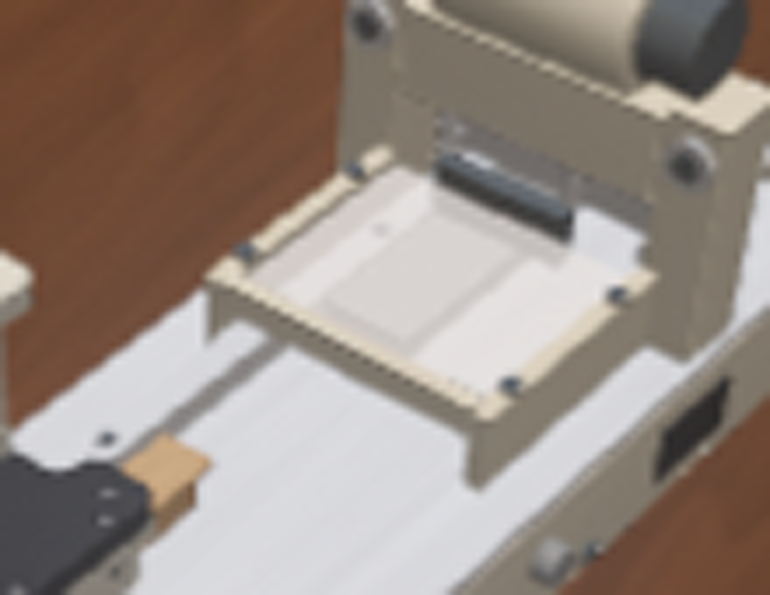

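```bash
python3 - <<'E'
from h import *
i=robot.camera_info("scene"); s=12; b,a,w,h=268,95,64,48
ims=[]
for k in("8","0"):
    q=np.load("scene"+k+".npz")["p"][a:a+h,b:b+w,::-1]
    g=cv2.resize(q,None,fx=s,fy=s,interpolation=2).astype(float)
    g=np.clip((g-170)*4.0,0,255).astype(np.uint8); ims.append(g)
g=ims[0]
def P(x,y,z):
    u=proj(i,cw(x,y,z))[0]; return tuple(((u-[b,a])*s+s/2-.5).round().astype(int).tolist())
cv2.imwrite("pics/g8a.png",g.copy()); cv2.imwrite("pics/g0a.png",ims[1])
# edges of coupon in both: fence-side & outer side via gradient at two y's
gray=np.load("scene8.npz")["p"].astype(np.float32).mean(-1)
for nm,x,zz in(("outer",41,.082),("fence side",1,.082)):
    A=(O+x*EX+50*EY);B=(O+x*EX+105*EY)
    print(nm,[round(float(v),2) for v in edge(i,gray,A,B,zz,half=6,trim=.05)])
A=(O+1*EX+42*EY);B=(O+41*EX+42*EY); print("rear",[round(float(v),2) for v in edge(i,gray,A,B,.082,half=8,trim=.1)])
E
```

```text
outer [-3.86, -3.89, 0.05, 23.0]
fence side [3.72, 3.66, 0.13, 25.0]
rear [3.12, 2.93, 0.28, 21.0]
```

View pics/g8a.png

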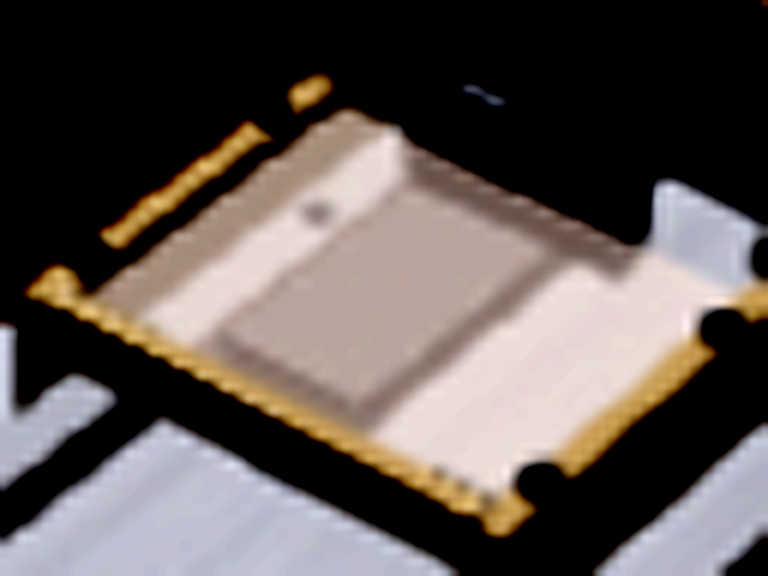

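View pics/g0a.png

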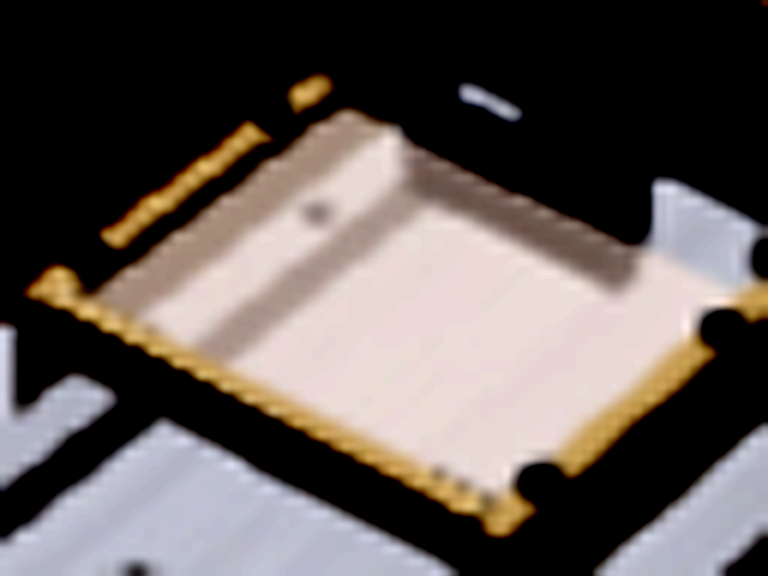

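```bash
python3 - <<'E'
from h import *
i=robot.camera_info("scene")
for k,y0,y1 in(("2",-150,-60),("8",50,105)):
    g=np.load(f"scene{k}.npz")["p"].astype(np.float32).mean(-1)
    for x,z,sg in((40,.07,0),(0,.085,0)):
        print(k,x,[round(float(v),2) for v in edge(i,g,O+x*EX+y0*EY,O+x*EX+y1*EY,z,half=5,trim=.05,sign=sg)])
R=Rt(180+CA)
robot.servo_line(cw(21,-300,.105),R,speed=.2)
robot.servo_line(cw(21,-345,.2),R,speed=.25)
robot.goto(np.array([.422,-.318,.2]),Rt(82.1))
robot.servo_line(np.array([.422,-.318,.036]),Rt(82.1),speed=.15)
np.save("f0.npy",robot.read_force()); st()
for z in(.034,.033,.032,.031):
    robot.servo_line(np.array([.422,-.318,z]),Rt(82.1),speed=.02); f=st(str(z))
    if f[2]>1.5: break
E
```

```text
2 40 [1.35, 1.69, 0.24, 21.0]
2 0 [0.46, 0.93, 0.25, 21.0]
8 40 [0.78, 1.59, 0.27, 22.0]
8 0 [1.59, 0.78, 0.27, 22.0]
 44.69 [  47.22 -420.4 ] z 36.9 f 0.84 -0.08 0.26
0.034 45.01 [  46.64 -420.3 ] z 34.2 f 0.49 0.8 -0.36
0.033 45.33 [  46.51 -420.27] z 33.0 f 0.49 0.77 -0.05
0.032 45.64 [  46.77 -420.36] z 32.3 f -0.11 1.35 4.79
```

```bash
python3 - <<'E'
from h import *
robot.move_gripper(.5); st()
robot.servo_line(np.array([.422,-.318,.2]),Rt(82.1),speed=.15)
robot.servo_line(np.array([.422,-.318,.3]),Rt(82.1),speed=.3)
print(robot.read_t())
for n in("scene","top"):
    q,d=robot.grab_frame(n); np.savez(n+"9.npz",p=q,d=d); cv2.imwrite(f"pics/{n}9.png",q[:,:,::-1])
a=np.load("top9.npz")["p"][165:265,95:275,::-1];cv2.imwrite("pics/top9c.png",cv2.resize(np.clip((a.astype(float)-150)*2.4,0,255).astype(np.uint8),None,fx=4.4,fy=4.4,interpolation=2))
E
```

```text
46.36 [  46.56 -420.27] z 32.0 f 0.66 0.52 0.98
48.1083
```

View pics/scene9.png

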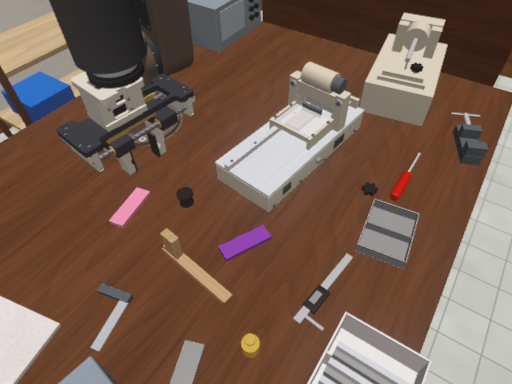

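View pics/top9c.png

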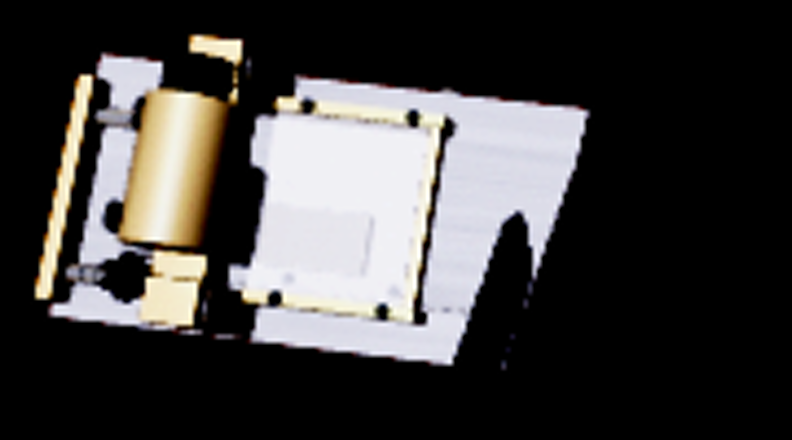

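```bash
python3 - <<'E'
from h import *
isc=robot.camera_info("scene");it=robot.camera_info("top")
T9=np.load("top9.npz")["p"].astype(np.float32);S9=np.load("scene9.npz")["p"].astype(np.float32)
T0=np.load("top0.npz")["p"].astype(np.float32);S0=np.load("scene0.npz")["p"].astype(np.float32)
print("rear top",[c2(x) for x in ray(it,(np.array([[372,215],[365,275]])-1.7)/4.4+[95,165],.082)])
for nm,i,I in(("top",it,T9),("scene",isc,S9)):
    g=I.mean(-1)
    print(nm,"rear",edge(i,g,O+8*EX+42*EY,O+38*EX+42*EY,.082,half=7,trim=.1), "guard front", edge(i,g,O+10*EX+0*EY,O+90*EX+0*EY,.108,half=5))
# gauge bar bottom edge: cmp.png px -> full: x/17*(748/748)... 
uv=np.array([[450,172],[610,212]],float); uv=np.stack([uv[:,0]/17+296-.5,uv[:,1]/10.0+92-.5],-1)
print("bar bottom edge scene",[c2(x) for x in ray(isc,uv,.07)])
# image difference in gauge areas
for nm,A,B,(a,b,h,w) in(("top",T0,T9,(165,95,80,40)),("scene",S0,S9,(55,290,75,80))):
    D=abs(A-B).mean(-1)[a:a+h,b:b+w]; ys,xs=np.where(D>25); print(nm,D.max(),len(ys), (xs.min()+b,xs.max()+b,ys.min()+a,ys.max()+a) if len(ys) else "")
ims=[]
for I in(S0,S9):
    q=I.astype(np.uint8)[92:122,296:340,::-1]; ims.append(cv2.convertScaleAbs(cv2.resize(q,None,fx=17,fy=10,interpolation=2),alpha=1.5,beta=-60))
cv2.imwrite("pics/cmp9.png",np.vstack(ims))
E
```

```text
rear top [array([40.83, 42.12]), array([ 1.24, 40.32])]
top rear (np.float64(-2.4617310347747634), np.float64(-2.5214105895552903), np.float64(0.3980181468764964), np.int64(19)) guard front (np.float64(-0.4170056448165618), np.float64(-0.34633654338134057), np.float64(0.6218687900887151), np.int64(25))
scene rear (np.float64(3.0269416859364626), np.float64(3.2995577500249804), np.float64(0.17629997585624355), np.int64(19)) guard front (np.float64(0.6426369174515096), np.float64(1.2640358534085365), np.float64(0.3082940672547879), np.int64(25))
bar bottom edge scene [array([ 32.4 , 176.62]), array([ 64.46, 178.08])]
top 7.0 0 
scene 79.666664 55 (np.int64(290), np.int64(321), np.int64(102), np.int64(129))
```

View pics/cmp9.png

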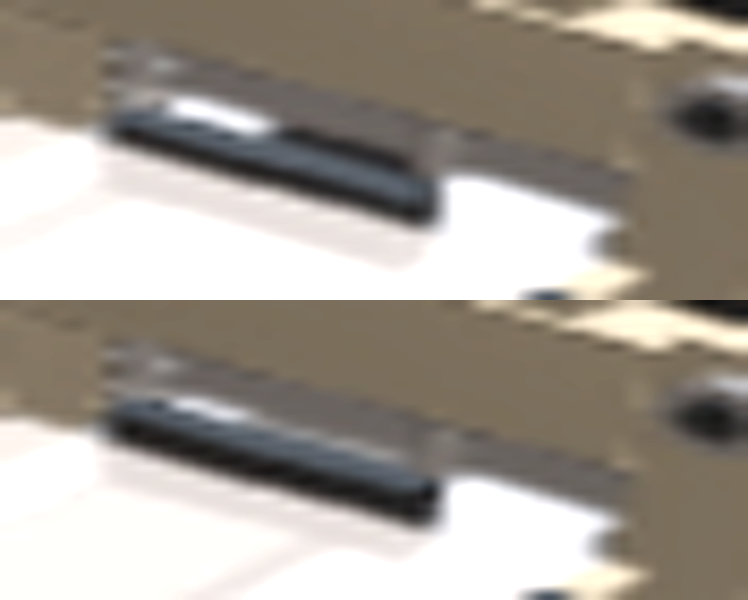

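```bash
python3 - <<'E'
from h import *
isc=robot.camera_info("scene")
def f(px,py): return [px/17+296-.5,py/10+92-.5]
for n,p in(("white L0",(170,105)),("white R0",(270,130)),("dark L0",(280,132)),("dark R0",(410,165)),("white L9",(175,102)),("white R9",(250,118)),("sliver R9",(410,158))):
    print(n,[(z,c2(ray(isc,[f(*p)],z)[0])) for z in(.07,.082,.085)])
for y in(150,160,164,177):
    print(y,[(x,((proj(isc,cw(x,y,z))[0]-[295.5,91.5])*[17,10]).round().tolist()) for x,z in((0,.07),(40,.07),(0,.082),(40,.082))])
E
```

```text
white L0 [(0.07, array([-24.72, 172.74])), (0.082, array([-15.38, 158.17])), (0.085, array([-13.04, 154.53]))]
white R0 [(0.07, array([ -3.74, 173.71])), (0.082, array([  5.23, 159.12])), (0.085, array([  7.48, 155.47]))]
dark L0 [(0.07, array([ -1.8 , 174.01])), (0.082, array([  7.13, 159.42])), (0.085, array([  9.37, 155.77]))]
dark R0 [(0.07, array([ 25.11, 175.03])), (0.082, array([ 33.56, 160.42])), (0.085, array([ 35.67, 156.76]))]
white L9 [(0.07, array([-24.95, 174.56])), (0.082, array([-15.6 , 159.96])), (0.085, array([-13.26, 156.31]))]
white R9 [(0.07, array([ -9.98, 176.42])), (0.082, array([ -0.9 , 161.78])), (0.085, array([  1.37, 158.12]))]
sliver R9 [(0.07, array([ 23.13, 177.9 ])), (0.082, array([ 31.62, 163.24])), (0.085, array([ 33.74, 159.57]))]
150 [(0, [208.0, 171.0]), (40, [399.0, 224.0]), (0, [214.0, 137.0]), (40, [406.0, 190.0])]
160 [(0, [242.0, 156.0]), (40, [432.0, 208.0]), (0, [248.0, 122.0]), (40, [440.0, 174.0])]
164 [(0, [255.0, 150.0]), (40, [445.0, 202.0]), (0, [262.0, 116.0]), (40, [453.0, 168.0])]
177 [(0, [298.0, 130.0]), (40, [488.0, 181.0]), (0, [305.0, 96.0]), (40, [496.0, 147.0])]
```

```bash
python3 - <<'E'
from h import *
for n in("scene","top"):
    A=np.load(n+"0.npz")["p"].astype(int);B=np.load(n+"9.npz")["p"].astype(int)
    m=(abs(A-B).max(-1)>40).astype(np.uint8)
    k,l,s,c=cv2.connectedComponentsWithStats(m)
    print(n,[s[j].tolist() for j in range(1,k) if s[j,4]>8])
robot.job_done(); print(robot.read_t())
E
```

```text
scene [[49, 0, 38, 58, 1099], [57, 0, 138, 175, 7032], [147, 0, 46, 75, 1233], [175, 0, 14, 20, 106], [91, 52, 7, 10, 25], [147, 55, 5, 5, 17], [160, 109, 20, 22, 155], [143, 112, 4, 6, 14], [149, 118, 5, 4, 14], [117, 119, 43, 25, 264], [117, 132, 6, 5, 11], [150, 136, 16, 21, 195], [243, 142, 46, 31, 643], [167, 228, 12, 9, 13], [160, 233, 12, 10, 13], [162, 248, 13, 12, 19]]
top [[123, 95, 348, 289, 25850], [312, 113, 6, 3, 10], [422, 131, 90, 89, 6240], [423, 143, 5, 6, 16], [222, 160, 12, 14, 57], [430, 170, 3, 9, 20], [408, 188, 7, 3, 12], [296, 229, 7, 18, 34], [259, 240, 51, 144, 1135], [281, 287, 8, 39, 74], [278, 328, 4, 17, 22], [191, 345, 74, 39, 1730], [276, 346, 3, 11, 17], [251, 350, 9, 10, 66]]
the job is handed in; nothing more can be done
the job is handed in; nothing more can be done
```

View pics/top9.png

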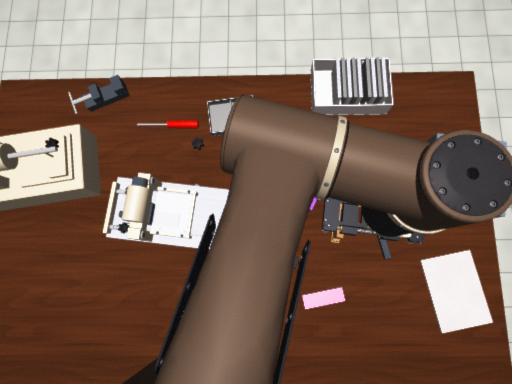

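I loaded the coupon and handed the job in at about 48 s of the 67 s limit. My last checks found the coupon seated flush, though one gauge measurement disagreed with the task text.

- **Squaring:** I pushed the coupon sideways onto the fence with two fingertips, to about 7 N.
- **Feeding:** I gripped the push stick by its handle and fed the coupon under the guard. The roller bump showed as about 5 N, followed by a steady drag of about 3 N.
- **Seating:** I pressed until the stop answered stiffly. The force rose from 3 to 5.5, 10 and 16 N over the last 3 mm of commanded travel. My stop limit was 10.5 N, so the last step overshot it. About 13 N of that reached the gauge, under its 16 N slip limit.
- **Returning the stick:** I drew it straight back and stood it upright on the bench where it had been. The gripper ended open, 0.3 m above the bench and touching nothing.

**Last checks**
- **Fence:** The coupon's fence side and outer side run parallel to the fence with no bed showing between. The spacing is the same as when the fingers had pressed it there.
- **Gauge:** It looks unmoved between the first and last pictures. The only changes near it are the raised roller and the coupon.
- **Stick and bystanders:** The stick stands where it was, to within a pixel or two. The bystanders that are in view have not moved. The arm hid some of them from the top camera, and the scene camera shows those unchanged.

**What disagreed**
- **Gauge position:** By my measurement the coupon's front ended about 162 mm past the mouth and the gauge's bar stands at about 175 mm. The task text led me to expect the bar at 160 mm and the stop before 156 mm. I went by the force and the unmoved gauge.
- **Camera offset:** The two cameras differed by 2 to 5 mm along the feed direction.

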